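# Load the label roll and hold the feeder's key switch turned

## Task

Put the label roll over the label feeder's upright spindle, right down on its flange, and let it go, leaving the jar, mug, tape ring and stamp where they stand. Then take the key from its wooden stand, push it fully home into the feeder's key switch (the pins are sticky, so wiggle it if it hangs up), and turn it a quarter clockwise against its spring to the stop. Finish while still holding the key turned there.

Things in the scene. Friction and masses are not known exactly. Their poses are not given: they have to be found in the camera images.
- feeder: Label feeder, a fixed white machine: base plate 180 x 260 mm (x, y), 25 mm high; origin at the centre of its underside on the table, z up. Spindle at y +75 mm, key switch at y -75 mm. A feed roller with brackets, up to 51 mm above the table, runs along the front edge, 73 to 89 mm from the spindle axis along -x.
- spindle_foot (a point): Point on the axis of the feeder's upright steel spindle, on top of the flange (68 mm across, 30 mm above the table) on which the roll must rest. The spindle is 22 mm in diameter and stands 72 mm above this point, its top 8 mm tapering to 10 mm. Axes as the feeder's.
- keyhole (a point): Centre of the keyway in the brass face on top of the grey key switch housing (76 x 80 mm), 80 mm above the table. Axes as the feeder's, not turning with the lock. At rest the slot's long side runs along x: 14 x 5.6 mm, 36 mm deep, 3 mm bevels at its mouth. Two spring pins, 12 and 20 mm down, one at each narrow end, stick out 4 mm; the key's tip pushes them aside.
- lock (a joint): Turn of the lock's brass plug, rad: 0 at rest, grows clockwise seen from above, stop at 1.57 (a quarter turn). A spring turns it back when released; about 0.09 N m at the stop. The key has 0.1 to 0.2 rad of play in the slot, so the hand must turn that much more than the plug. Pushing the key in past the pins takes about 5 to 10 N, with or without a small wiggle.
- roll_center (a point): Centre (half-way up) of the label roll, a loose white paper roll on a cardboard core, standing upright on the table: 54 mm outside diameter, 60 mm high, with a bore of 26 mm right through; about 0.12 kg. z along its axis.
- key_grip (a point): Middle of the key's black plastic head: 36 mm wide (x), 10 thick (y), from 22 mm above to 24 mm below this point; z up. Below it a steel collar 26 x 16 x 6 mm, underside 30 mm below this point, then a blade 12 x 4 mm, 32 long, the last 10 tapering to 4 wide. Works either way round. Home: collar on the lock's face, this point 30 mm above the keyhole. 0.05 kg, loose.
- stand_top (a point): Centre of the top face of the fixed wooden key stand, a block 70 x 50 mm (x, y), 40 mm high, with a slot along x in which the key's blade hangs, the collar resting on this face. Lifting the key 40 mm frees it. The stand and the roll may be on either side of the feeder.
- jar_mid (a point): Middle of a bystander jar, 64 mm in diameter, 95 mm high. Leave alone.
- mug_mid (a point): Middle of a bystander white mug, 76 mm in diameter with a handle, 85 mm high. Leave alone.
- tape_mid (a point): Middle of a bystander ring of tape lying flat, 90 mm in diameter, 24 mm high. Leave alone.
- stamp_mid (a point): Middle of a bystander wooden hand stamp standing upright, 44 mm in diameter, 62 mm high. Leave alone.
There are look-alikes about, which are no part of the job. Leave any blue or purple look-alike of the part that bears roll_center alone. Of the things shaped like the part that bears key_grip, the black one is meant.

How it is judged (in metres and radians):
On the way, in this order (a step that is already met when the one before it is completed fails the run):
1. the label roll is on the spindle, down on the flange, and let go (horizontal distance between roll_center and spindle_foot below 0.006 m and z of roll_center in the frame of spindle_foot between 0.026 and 0.034 m and angle between roll_center's own z axis and vertical below 0.1 rad and contact force between the fingers and roll below 0.2 N), for 0.2 s.
2. the key is fully home in the lock, which is not yet turned (horizontal distance between key_grip and keyhole below 0.008 m and z of key_grip in the frame of keyhole below 0.034 m and angle between key_grip's own z axis and vertical below 0.12 rad and value of joint lock below 0.5 rad), for 0.1 s.
At the end, for the whole second after the job is handed in: Fingers grip the key (over 2 N), home in the lock (grip at most 34 mm above the face, 8 mm off axis, 0.12 rad off upright), lock held above 1.35 rad of 1.57; the roll is down on the flange (4 mm in height, 6 mm off axis, 0.1 rad off upright) (horizontal distance between roll_center and spindle_foot below 0.006 m and z of roll_center in the frame of spindle_foot between 0.026 and 0.034 m and angle between roll_center's own z axis and vertical below 0.1 rad and horizontal distance between key_grip and keyhole below 0.008 m and z of key_grip in the frame of keyhole below 0.034 m and angle between key_grip's own z axis and vertical below 0.12 rad and value of joint lock above 1.35 rad and contact force between the fingers and key above 2 N); the arm keeps its last pose, push and grip.
It fails at once if the jar, mug, tape ring or stamp is moved more than 40 mm (distance of any of jar_mid, mug_mid, tape_mid, stamp_mid from where it was at the start of the episode above 0.04 m).
It also fails if it takes over 69 s, if anything falls off the work surface, if the arm or the gripper's body presses on something with over 40 N, if the wrist force passes 120 N, or if a joint passes its speed limit or range.

## Robot

A 6-joint arm with a two-finger parallel gripper is mounted at the origin on the work surface. World frame = base frame: x ahead of the robot, y to its left, z up, the work surface at z = 0. Lengths are in m, angles in degrees, forces in N, time in s.
With the tool pointing down it reaches from about 0.4 to 0.825 m from the base axis. Payload 7 kg.
Tool frame: the origin (TCP) lies on the centre line of the jaws, within the pads' length; the fingertips stand 22 mm ahead of it and the grasp point (between the pads) lies 3 mm ahead of it; z points along the fingers, y is the line along which they close (so a half turn about z gives the same grasp; the last joint's range is limited). The gripper opens to 88 mm and grips with 3 to 60 N. Pads are 19 mm wide; open, the fingers measure 130 mm over their backs; the gripper's body (78 mm by 193 mm) begins 47 mm behind the grasp point.
Start: joints at [87.84, 20.546, 0.682, 0, -70.136, -16.507], TCP at [0.216, 0.639, 0.249] pointing down, gripper open.
Joint ranges: [-176.03, 176.03], [-82.01, 121.73], [-58.28, 71.71], [-173.87, 95.51], [-174.79, -0.11], [-173.66, 173.66]. Speed limits (degrees/s): [136.94, 136.94, 172.46, 180, 180, 180].

## Interface

Orientations are given as [roll, pitch, yaw] about the fixed x, y, z axes, in that order (R = Rz(yaw) Ry(pitch) Rx(roll)).
In Python, from plant import get_state, cams, r gives the robot as it stands.
- The arm moves only by the tool apply_moves, never from a script. Its argument "targets" is a list of rows, each an object with "dp": the shift along the world's x, y, z in m, a list of three; "yaw": the turn about the world's z in degrees. In form: [{"dp": [x, y, z], "yaw": yaw}, ...]. A call has 1 to 20 rows; each row is the pose to reach, as a shift and turn from the pose commanded when the call began; what a row does not reach only later rows make up. A row lasts 1/12 s, in which the tool goes at most 41.7 mm and 7.16 degrees, less where a joint would pass 70% of its speed; a pose out of reach is approached as far as the arm can. A call with a gripper value outside its range is refused whole. "grip" is the gripper command: -1 is fully open, 1 is shut, values between are in proportion, set as the call begins (left out, the last holds). The fingers move at their own pace and stop on an object; "squeeze" is the grip in N (left out, the last holds). Time passes only in rows, so rows that repeat a pose let the fingers close. It gives the time, the measured TCP pose, the force, the opening and the grip force at its end, in the units of the state.
- get_state(): the state, without advancing time (a new reading comes with each control period).
- cams.capture(name): name is "scene" or "top"; returns a dict with "image" (400x640x3 uint8, red, green, blue), "range_z" (400x640 float32, m along the optical axis (not along the pixel's ray), 0 where there is no reading), "fx", "fy", "cx", "cy" (pixels), "R" (3x3) and "t" (3): a world point X has camera coordinates R X + t. Camera axes: x right, y down, z forward; pixel columns grow to the right and rows downward; lengths in m; the calibration is good to about 2 mm. A picture is of the moment at which its call begins.
- r.close_job(): hands the job in; it is judged then, once.
The state is a dict: "time_s": time; "joints": joint angles; "qd": joint speeds; "joint_torque": joint torques, N m; "tcp_pos": TCP position; "eef_rot": TCP orientation; "contact_force": force on the tool from outside, world axes, zero at the start; "moment": the same for the moment, N m; "gripper_width": finger opening in m; "gripper_force": force on a finger pad.
Only numpy, scipy, OpenCV 4.12 (cv2) and the standard library are available. Lean on these libraries where they do the work, as an engineer would, in place of code of your own. Each camera call takes 0.05 s, during which the arm holds its last target. There are 200 camera calls.

## Working session

There is one attempt and no reset: what is moved stays moved. The work goes in short steps, Python scripts to look and compute and a tool call to move; the robot and the scene stay as the last step left them, time stands still between calls to the robot, and variables do not carry over. Pictures are saved under pics/ and viewed, at most 10 in all, crops included, and the job is handed in when it is done.

Besides the shell and the picture viewer there is one more tool, called after ">>>" as name([rows], argument=value, ...), one row to a line, values as JSON. apply_moves: Moves the arm, as the interface text tells. Its arguments: {"type":"object","properties":{"targets":{"type":"array","items":{"type":"object","properties":{"dp":{"type":"array","items":{"type":"number"}},"yaw":{"type":"number"}}}},"grip":{"type":"number"},"squeeze":{"type":"number"}},"required":["targets"]}

```bash
mkdir -p pics; ls
cat > h.py <<'E'
import numpy as np,cv2
from plant import get_state,cams,r
def cap(n):
    c=cams.capture(n); c['R']=np.array(c['R']);c['t']=np.array(c['t']);return c
def ray(c,u,v,z):
    d=c['R'].T@np.array([(u-c['cx'])/c['fx'],(v-c['cy'])/c['fy'],1]);o=-c['R'].T@c['t']
    return o+d*(z-o[2])/d[2]
def cloud(c):
    Z=c['range_z'];v,u=np.indices(Z.shape)
    P=np.stack([(u-c['cx'])/c['fx']*Z,(v-c['cy'])/c['fy']*Z,Z],-1)
    return (P-c['t'])@c['R']
def proj(c,X):
    p=c['R']@np.array(X)+c['t'];return p[0]/p[2]*c['fx']+c['cx'],p[1]/p[2]*c['fy']+c['cy']
def save(c,n,crop=None,s=1):
    im=c['image'][...,::-1]
    if crop: a,b,w,h=crop; im=im[b:b+h,a:a+w]
    cv2.imwrite('pics/'+n,cv2.resize(im,None,fx=s,fy=s,interpolation=cv2.INTER_CUBIC))
E
python3 - <<'E'
from h import *
import pickle
for n in('top','scene'):
    c=cap(n);save(c,n+'0.png');print(n,-c['R'].T@c['t'],c['R'][2],c['fx'],(c['range_z']>0).mean())
    pickle.dump(c,open(n+'0.pkl','wb'))
print(get_state())
E
```

```text
pics
top [0.45047485 0.02277023 1.24951161] [ 0.06603646 -0.02158465 -0.99758373] 449.47531284693514 0.99610546875
scene [0.99338899 0.74376728 0.9906999 ] [-0.35339011 -0.59295788 -0.72354432] 506.0998776672964 0.99603125
{'time_s': 0.1, 'joints': array([ 8.78391761e+01,  2.05855966e+01,  6.37514055e-01, -1.71673077e-02,
       -7.01357823e+01, -1.65067757e+01]), 'qd': array([-0.08120156, -0.10447613,  0.13392543,  0.09810227,  0.01299097,
       -0.04153264]), 'joint_torque': array([-4.62521766e-04, -5.84159768e+01,  2.93751061e+01,  7.01533824e+00,
        1.01758653e-02, -5.24193570e-05]), 'tcp_pos': array([0.21594954, 0.63908277, 0.24772626]), 'eef_rot': array([ 1.79915006e+02, -8.35641822e-03, -1.86734385e+01]), 'contact_force': array([ 0.27575597,  0.12063425, -0.04380654]), 'moment': array([-0.00889706, -0.03381954,  0.09574691]), 'gripper_force': 0.0, 'gripper_width': 0.08754428771472741}
```

View pics/top0.png

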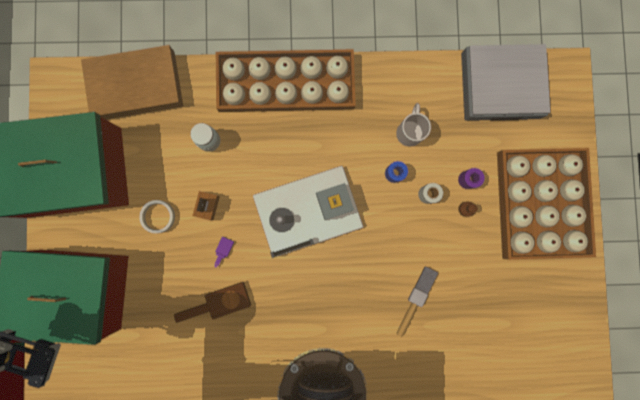

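View pics/scene0.png

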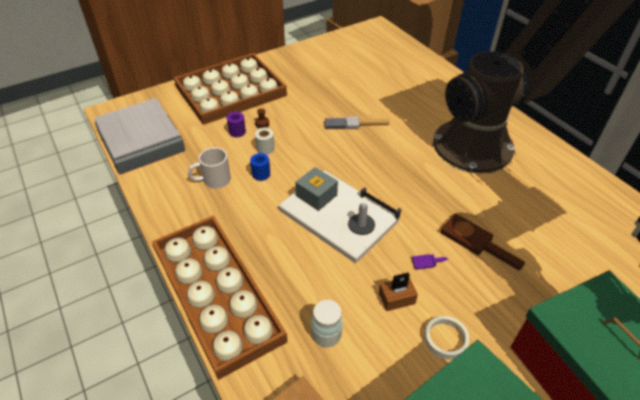

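The top view shows roll candidates white (432,193), blue (397,172) and purple (472,179); I choose the white one. Key candidates are the black one in its stand (206,206) and a purple one lying at (224,250); I choose the black one. The feeder is at (308,210), with the spindle at (282,219) and the lock at (336,202). The stamp (468,209) and mug (413,127) are near the roll.

Run:
```python
from h import *
import pickle
T=pickle.load(open('top0.pkl','rb'));S=pickle.load(open('scene0.pkl','rb'))
def near(c,X,r,z0,z1):
    P=cloud(c);m=(np.hypot(P[...,0]-X[0],P[...,1]-X[1])<r)&(P[...,2]>z0)&(P[...,2]<z1)&(c['range_z']>0)
    return P[m]
for nm,(u,v),z,r,z0,z1 in [('roll',(432,193),.06,.045,.052,.068),('spindle',(282,219),.08,.05,.06,.12),('flange',(282,219),.03,.06,.0265,.036),('house',(336,202),.08,.07,.072,.09),('stand',(206,206),.04,.05,.033,.047),('key',(206,206),.07,.045,.06,.11),('stamp',(468,209),.05,.04,.02,.08),('blue',(397,172),.06,.045,.05,.07)]:
    for c,n in((T,'T'),(S,'S')):
        X=ray(T,u,v,z);Q=near(c,X,r,z0,z1)
        if len(Q)<4: print(nm,n,len(Q),X);continue
        p=Q[:,:2].astype(np.float32);(cx,cy),wh,a=cv2.minAreaRect(p*1000);cc,rad=cv2.minEnclosingCircle(p*1000)
        print(nm,n,len(Q),'rect',np.round([cx,cy,*wh,a],1),'circ',np.round([*cc,rad],1),'med z',np.round(np.median(Q[:,2]),4))
# feeder plate
c=T;P=cloud(c);X=ray(T,308,210,.025)
for c in (T,S):
    P=cloud(c);hsv=cv2.cvtColor(c['image'],cv2.COLOR_RGB2HSV)
    m=(np.hypot(P[...,0]-X[0],P[...,1]-X[1])<.18)&(P[...,2]>.019)&(P[...,2]<.031)&(hsv[...,1]<60)
    p=P[m][:,:2].astype(np.float32)*1000;print('plate',len(p),cv2.minAreaRect(p))
    # brass
    m=(np.hypot(P[...,0]-X[0],P[...,1]-X[1])<.16)&(P[...,2]>.07)&(hsv[...,1]>120)
    v,u=np.nonzero(m);print('brass',len(u),u.mean(),v.mean(),ray(c,u.mean(),v.mean(),.08))
    hh=cv2.minAreaRect(np.stack([u,v],1).astype(np.float32));print(hh)
save(T,'cropT.png',(190,150,300,120),2.6)
```

```text
roll T 258 rect [ 536.1 -306.5   51.7   53.1    5.8] circ [ 534.9 -307.7   27.6] med z 0.0588
roll S 191 rect [ 534.5 -305.    54.4   53.1   48.2] circ [ 534.1 -304.6   29.9] med z 0.0598
spindle T 59 rect [474.2  98.5  20.   18.   88.4] circ [474.4  98.6  10.5] med z 0.0974
spindle S 138 rect [476.  101.9  20.5  21.8  36.5] circ [475.2 101.8  11.9] med z 0.0869
flange T 582 rect [475.7  95.2 113.9 112.7  12.4] circ [477.   96.9  59.5] med z 0.0292
flange S 720 rect [477.8  96.8 115.2 116.8  41.6] circ [476.8  96.8  59.9] med z 0.029
house T 866 rect [518.5 -44.1  75.4  80.2  16.9] circ [518.9 -44.4  53.2] med z 0.0797
house S 757 rect [517.4 -42.9  79.7  83.3  17.4] circ [516.2 -43.5  55.7] med z 0.0807
stand T 388 rect [517.6 304.   51.5  69.6  74.5] circ [518.2 303.9  42.3] med z 0.0396
stand S 497 rect [517.1 305.3  53.   71.9  72.3] circ [518.2 305.9  42. ] med z 0.0408
key T 88 rect [517.5 304.1  11.8  35.4  75.1] circ [517.2 302.9  17.9] med z 0.0885
key S 200 rect [517.1 305.7  13.3  37.   79.3] circ [517.2 306.5  18.6] med z 0.0831
stamp T 147 rect [ 489.6 -410.4   37.1   32
[... 234 characters left out ...]
0.0589
blue S 234 rect [ 594.9 -214.4   54.8   52.8   37.8] circ [ 595.1 -213.5   28.4] med z 0.0599
plate 4779 ((497.1109924316406, 27.179603576660156), (178.87716674804688, 258.1498718261719), 17.01494789123535)
brass 732 318.84562841530055 227.45081967213116 [ 0.45133039 -0.00120982  0.08      ]
((306.1142883300781, 225.5496063232422), (609.2737426757812, 347.58966064453125), 0.2677353620529175)
plate 3927 ((497.00323486328125, 30.166343688964844), (181.9835662841797, 260.4513244628906), 16.332082748413086)
brass 106 316.1132075471698 180.99056603773585 [ 0.51680915 -0.0458403   0.08      ]
((309.4464111328125, 179.65647888183594), (27.50547981262207, 10.010498046875), 10.784297943115234)
```

View pics/cropT.png

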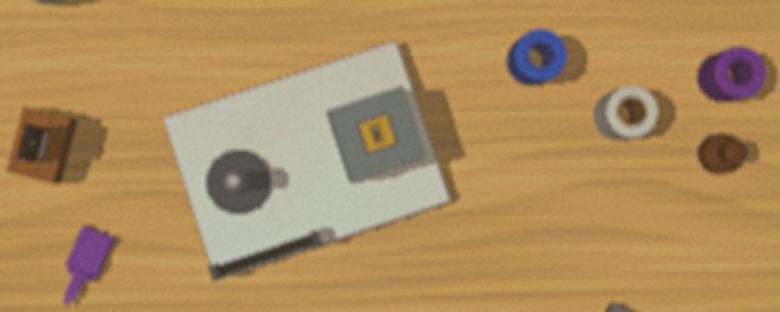

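The crop confirms it: the white roll is at crop (631,112), the key is upright in its stand at (36,142), and the purple key lies flat (88,255), so I avoid that one. The feeder yaw is about 16.8°.

>>> apply_moves([
  {"dp": [0.284,-0.339,0],"yaw": 35.5},
  {"dp": [0.284,-0.339,0],"yaw": 35.5},
  {"dp": [0.284,-0.339,0],"yaw": 35.5},
  {"dp": [0.284,-0.339,0],"yaw": 35.5},
  {"dp": [0.284,-0.339,0],"yaw": 35.5},
  {"dp": [0.284,-0.339,0],"yaw": 35.5},
  {"dp": [0.284,-0.339,0],"yaw": 35.5},
  {"dp": [0.284,-0.339,0],"yaw": 35.5},
  {"dp": [0.284,-0.339,0],"yaw": 35.5},
  {"dp": [0.284,-0.339,0],"yaw": 35.5},
  {"dp": [0.319,-0.945,0],"yaw": 35.5},
  {"dp": [0.319,-0.945,0],"yaw": 35.5},
  {"dp": [0.319,-0.945,0],"yaw": 35.5},
  {"dp": [0.319,-0.945,0],"yaw": 35.5},
  {"dp": [0.319,-0.945,0],"yaw": 35.5},
  {"dp": [0.319,-0.945,0],"yaw": 35.5},
  {"dp": [0.319,-0.945,0],"yaw": 35.5},
  {"dp": [0.319,-0.945,0],"yaw": 35.5},
  {"dp": [0.319,-0.945,0],"yaw": 35.5},
  {"dp": [0.319,-0.945,0],"yaw": 35.5},
], grip=-1)

```text
time_s: 1.77
tcp_pos: [0.5173, -0.0972, 0.2486]
eef_rot: [-180.0, -0.0, 16.8]
contact_force: [1.2, 1.5, -0.9]
gripper_width: 0.0873
gripper_force: 0.0
```

>>> apply_moves([
  {"dp": [0,0,0]},
  {"dp": [0,0,0]},
  {"dp": [0,0,0]},
])

```text
$.targets[0]: bad value
```

>>> apply_moves([
  {"dp": [0,0,0],"yaw": 0},
  {"dp": [0,0,0],"yaw": 0},
  {"dp": [0,0,0],"yaw": 0},
])

```text
time_s: 2.02
tcp_pos: [0.5175, -0.0955, 0.2482]
eef_rot: [-180.0, 0.0, 16.8]
contact_force: [-0.0, 0.3, 0.0]
gripper_width: 0.0879
gripper_force: 0.0
```

>>> apply_moves([
  {"dp": [0.018,-0.21,0],"yaw": 0},
  {"dp": [0.018,-0.21,0],"yaw": 0},
  {"dp": [0.018,-0.21,0],"yaw": 0},
  {"dp": [0.018,-0.21,0],"yaw": 0},
  {"dp": [0.018,-0.21,0],"yaw": 0},
  {"dp": [0.018,-0.21,0],"yaw": 0},
  {"dp": [0.018,-0.21,-0.03],"yaw": 0},
  {"dp": [0.018,-0.21,-0.06],"yaw": 0},
  {"dp": [0.018,-0.21,-0.09],"yaw": 0},
  {"dp": [0.018,-0.21,-0.12],"yaw": 0},
  {"dp": [0.018,-0.21,-0.15],"yaw": 0},
  {"dp": [0.018,-0.21,-0.18],"yaw": 0},
  {"dp": [0.018,-0.21,-0.203],"yaw": 0},
  {"dp": [0.018,-0.21,-0.203],"yaw": 0},
  {"dp": [0.018,-0.21,-0.203],"yaw": 0},
])

```text
time_s: 3.27
tcp_pos: [0.5357, -0.3037, 0.0448]
eef_rot: [-179.9, 0.1, 17.0]
contact_force: [0.1, -0.4, -0.0]
gripper_width: 0.0874
gripper_force: 0.0
```

>>> apply_moves([
  {"dp": [0,0,0],"yaw": 0},
  {"dp": [0,0,0],"yaw": 0},
  {"dp": [0,0,0],"yaw": 0},
  {"dp": [0,0,0],"yaw": 0},
  {"dp": [0,0,0],"yaw": 0},
  {"dp": [0,0,0],"yaw": 0},
  {"dp": [0,0,0],"yaw": 0},
], grip=1, squeeze=15)

```text
time_s: 3.85
tcp_pos: [0.5362, -0.3054, 0.0464]
eef_rot: [180.0, -0.1, 16.8]
contact_force: [-0.9, 0.2, 6.0]
gripper_width: 0.0542
gripper_force: 15.0
```

>>> apply_moves([
  {"dp": [0,0,0.035],"yaw": 0},
  {"dp": [0,0,0.07],"yaw": 0},
  {"dp": [0,0,0.105],"yaw": 0},
  {"dp": [0,0,0.14],"yaw": 0},
  {"dp": [0,0,0.155],"yaw": 0},
  {"dp": [-0.061,0.405,0.155],"yaw": 0},
  {"dp": [-0.061,0.405,0.155],"yaw": 0},
  {"dp": [-0.061,0.405,0.155],"yaw": 0},
  {"dp": [-0.061,0.405,0.155],"yaw": 0},
  {"dp": [-0.061,0.405,0.155],"yaw": 0},
  {"dp": [-0.061,0.405,0.155],"yaw": 0},
  {"dp": [-0.061,0.405,0.155],"yaw": 0},
  {"dp": [-0.061,0.405,0.155],"yaw": 0},
  {"dp": [-0.061,0.405,0.155],"yaw": 0},
  {"dp": [-0.061,0.405,0.155],"yaw": 0},
  {"dp": [-0.061,0.405,0.155],"yaw": 0},
  {"dp": [-0.061,0.405,0.155],"yaw": 0},
  {"dp": [-0.061,0.405,0.125],"yaw": 0},
  {"dp": [-0.061,0.405,0.12],"yaw": 0},
  {"dp": [-0.061,0.405,0.12],"yaw": 0},
])

```text
time_s: 5.52
tcp_pos: [0.4733, 0.0981, 0.1637]
eef_rot: [179.9, 0.3, 16.7]
contact_force: [-0.4, -0.7, -0.5]
gripper_width: 0.0544
gripper_force: 15.0
```

Run:
```python
from h import *
c=cap('scene');save(c,'s1.png',(290,120,160,150),4)
s=get_state();print(s['tcp_pos'],s['eef_rot'],s['gripper_width'],s['joints'])
P=cloud(c);hsv=cv2.cvtColor(c['image'],cv2.COLOR_RGB2HSV)
x,y=s['tcp_pos'][:2]
m=(np.hypot(P[...,0]-x,P[...,1]-y)<.05)&(P[...,2]>.09)&(P[...,2]<.2)&(hsv[...,1]<70)&(hsv[...,2]>110)
Q=P[m];print(len(Q),Q[:,2].min(),Q[:,2].max())
for z in(.115,.125,.135,.145):
    q=Q[abs(Q[:,2]-z)<.005]
    if len(q)<8: continue
    from scipy.optimize import least_squares
    f=least_squares(lambda p:np.hypot(q[:,0]-p[0],q[:,1]-p[1])-.027,[x,y],loss='soft_l1',f_scale=.001);print(z,len(q),f.x)
# spindle from original scene
import pickle
S=pickle.load(open('scene0.pkl','rb'));P=cloud(S)
m=(np.hypot(P[...,0]-.475,P[...,1]-.1)<.018)&(P[...,2]>.045)&(P[...,2]<.09);q=P[m]
f=least_squares(lambda p:np.hypot(q[:,0]-p[0],q[:,1]-p[1])-.011,[.475,.1],loss='soft_l1',f_scale=.001);print('spindle S',len(q),f.x)
print('spindle px now',proj(c,[*f.x,.102]),proj(c,[*f.x,.03]))
```

```text
[0.47426556 0.0984723  0.16507611] [1.79942186e+02 1.53250007e-01 1.67618100e+01] 0.054434205505773714 [ 3.50616021e+01  6.92033284e+00 -2.94512808e+01  8.39200693e-03
 -5.37920392e+01  7.16953183e+01]
140 0.09446170156649446 0.18149837995542356
0.125 21 [0.46996923 0.09765835]
0.145 11 [0.46868002 0.08185841]
spindle S 110 [0.47270684 0.09932266]
spindle px now (np.float64(363.38494242097386), np.float64(204.14684203028418)) (np.float64(361.495040381707), np.float64(223.75754670571044))
```

View pics/s1.png

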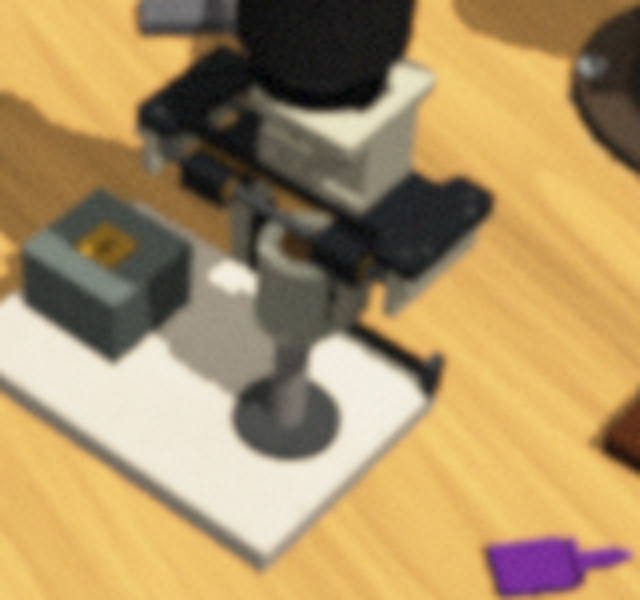

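The roll's bottom is centred at about crop (293,335) and the spindle's top at about (292,350), so they are lined up; I lower it.

>>> apply_moves([
  {"dp": [0,0.001,-0.01],"yaw": 0},
  {"dp": [0,0.001,-0.02],"yaw": 0},
  {"dp": [0,0.001,-0.028],"yaw": 0},
  {"dp": [0,0.001,-0.034],"yaw": 0},
  {"dp": [0,0.001,-0.04],"yaw": 0},
  {"dp": [0,0.001,-0.046],"yaw": 0},
  {"dp": [0,0.001,-0.046],"yaw": 0},
])

```text
time_s: 6.15
tcp_pos: [0.4741, 0.1004, 0.1183]
eef_rot: [180.0, 0.1, 16.8]
contact_force: [-0.2, 0.5, -1.6]
gripper_width: 0.0546
gripper_force: 15.0
```

>>> apply_moves([
  {"dp": [0,0,-0.01],"yaw": 0},
  {"dp": [0,0,-0.02],"yaw": 0},
  {"dp": [0,0,-0.03],"yaw": 0},
  {"dp": [0,0,-0.038],"yaw": 0},
  {"dp": [0,0,-0.042],"yaw": 0},
  {"dp": [0,0,-0.043],"yaw": 0},
  {"dp": [0,0,-0.043],"yaw": 0},
])

```text
time_s: 6.73
tcp_pos: [0.4748, 0.1008, 0.0766]
eef_rot: [180.0, 0.0, 16.8]
contact_force: [0.6, 0.4, -0.5]
gripper_width: 0.0542
gripper_force: 15.0
```

>>> apply_moves([
  {"dp": [0,0,-0.001],"yaw": 0},
  {"dp": [0,0,-0.002],"yaw": 0},
  {"dp": [0,0,-0.002],"yaw": 0},
])

```text
time_s: 6.98
tcp_pos: [0.4753, 0.1011, 0.076]
eef_rot: [-180.0, -0.1, 16.9]
contact_force: [-5.4, -0.6, 12.8]
gripper_width: 0.0546
gripper_force: 15.0
```

>>> apply_moves([
  {"dp": [0,0,0],"yaw": 0},
  {"dp": [0,0,0],"yaw": 0},
  {"dp": [0,0,0],"yaw": 0},
  {"dp": [0,0,0],"yaw": 0},
  {"dp": [0,0,0],"yaw": 0},
  {"dp": [0,0,0],"yaw": 0},
], grip=-1)

```text
time_s: 7.48
tcp_pos: [0.4748, 0.1008, 0.0745]
eef_rot: [180.0, 0.0, 16.8]
contact_force: [1.4, -0.8, -0.1]
gripper_width: 0.086
gripper_force: 0.0
```

>>> apply_moves([
  {"dp": [0,0,0.03],"yaw": 0},
  {"dp": [0,0,0.06],"yaw": 0},
  {"dp": [0,0,0.1],"yaw": 0},
  {"dp": [0,0,0.13],"yaw": 0},
  {"dp": [0.043,0.2,0.13],"yaw": -32},
  {"dp": [0.043,0.2,0.13],"yaw": -32},
  {"dp": [0.043,0.2,0.13],"yaw": -32},
  {"dp": [0.043,0.2,0.13],"yaw": -32},
  {"dp": [0.043,0.2,0.13],"yaw": -32},
  {"dp": [0.043,0.2,0.13],"yaw": -32},
  {"dp": [0.043,0.2,0.13],"yaw": -32},
])

```text
time_s: 8.4
tcp_pos: [0.5177, 0.3026, 0.2034]
eef_rot: [179.9, 0.0, -15.0]
contact_force: [-0.3, -0.3, 0.3]
gripper_width: 0.0878
gripper_force: 0.0
```

Run:
```python
from h import *
c=cap('scene');save(c,'s2.png',(290,120,180,190),3)
s=get_state();print(s['tcp_pos'],s['eef_rot'],s['gripper_width'],s['joints'])
P=cloud(c);m=(np.hypot(P[...,0]-.475,P[...,1]-.1)<.026)&(P[...,2]>.06);h=np.histogram(P[m][:,2],bins=np.arange(.06,.12,.004));print(h)
t=cap('top')
for n,c,z in(('T',t,0),('S',c,0)):
    P=cloud(c);X=(.517,.305)
    m=(np.hypot(P[...,0]-X[0],P[...,1]-X[1])<.045)&(P[...,2]>.06)&(P[...,2]<.098);q=P[m][:,:2].astype(np.float32)*1000
    print(n,len(q),cv2.minAreaRect(q) if len(q)>3 else '')
```

```text
[0.51736928 0.30129591 0.20359646] [ 1.79914300e+02  5.23970871e-02 -1.50734137e+01] 0.08771914104339588 [ 4.88934418e+01  1.53579310e+01 -1.28664483e+01 -1.07357010e-02
 -6.18756221e+01  2.60382527e+01]
(array([ 13,  14,  14,  12,  15,  15,  21, 151,  56,  20,  15,   5,   0,
         0]), array([0.06 , 0.064, 0.068, 0.072, 0.076, 0.08 , 0.084, 0.088, 0.092,
       0.096, 0.1  , 0.104, 0.108, 0.112, 0.116]))
T 57 ((517.7704467773438, 304.193115234375), (11.31572437286377, 34.75987243652344), 74.62618255615234)
S 202 ((516.960693359375, 305.94677734375), (12.827994346618652, 36.25541687011719), 74.9140853881836)
```

View pics/s2.png

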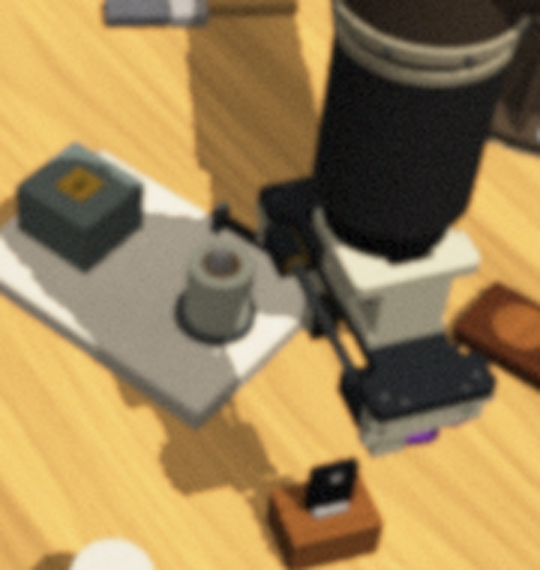

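The roll sits on the spindle with its top at 0.09 m, crop (220,265). The key stands upright at crop (330,485). I go down on it next.

>>> apply_moves([
  {"dp": [0,0.004,-0.03],"yaw": 0},
  {"dp": [0,0.004,-0.06],"yaw": 0},
  {"dp": [0,0.004,-0.09],"yaw": 0},
  {"dp": [0,0.004,-0.11],"yaw": 0},
  {"dp": [0,0.004,-0.12],"yaw": 0},
  {"dp": [0,0.004,-0.128],"yaw": 0},
  {"dp": [0,0.004,-0.128],"yaw": 0},
  {"dp": [0,0.004,-0.128],"yaw": 0},
])

```text
time_s: 9.17
tcp_pos: [0.5183, 0.3048, 0.0775]
eef_rot: [-180.0, -0.0, -15.2]
contact_force: [0.5, 0.9, 0.2]
gripper_width: 0.0874
gripper_force: 0.0
```

>>> apply_moves([
  {"dp": [0,0,0],"yaw": 0},
  {"dp": [0,0,0],"yaw": 0},
  {"dp": [0,0,0],"yaw": 0},
  {"dp": [0,0,0],"yaw": 0},
  {"dp": [0,0,0],"yaw": 0},
  {"dp": [0,0,0],"yaw": 0},
  {"dp": [0,0,0],"yaw": 0},
  {"dp": [0,0,0],"yaw": 0},
  {"dp": [0,0,0],"yaw": 0},
  {"dp": [0,0,0],"yaw": 0},
], grip=1, squeeze=40)

```text
time_s: 10.0
tcp_pos: [0.5177, 0.3048, 0.0765]
eef_rot: [180.0, 0.0, -15.2]
contact_force: [-0.3, 0.7, -0.6]
gripper_width: 0.0268
gripper_force: 0.0
```

>>> apply_moves([
  {"dp": [0,0,0],"yaw": 0},
  {"dp": [0,0,0],"yaw": 0},
  {"dp": [0,0,0],"yaw": 0},
  {"dp": [0,0,0],"yaw": 0},
  {"dp": [0,0,0],"yaw": 0},
])

```text
time_s: 10.42
tcp_pos: [0.5177, 0.3048, 0.0765]
eef_rot: [180.0, 0.0, -15.2]
contact_force: [-0.6, 0.3, -0.1]
gripper_width: 0.0099
gripper_force: 40.0
```

>>> apply_moves([
  {"dp": [0,0,0.02],"yaw": 0},
  {"dp": [0,0,0.05],"yaw": 0},
  {"dp": [0,0,0.09],"yaw": 0},
  {"dp": [0,0,0.125],"yaw": 0},
  {"dp": [0,-0.3485,0.125],"yaw": 32},
  {"dp": [0,-0.3485,0.125],"yaw": 32},
  {"dp": [0,-0.3485,0.125],"yaw": 32},
  {"dp": [0,-0.3485,0.125],"yaw": 32},
  {"dp": [0,-0.3485,0.125],"yaw": 32},
  {"dp": [0,-0.3485,0.125],"yaw": 32},
  {"dp": [0,-0.3485,0.125],"yaw": 32},
  {"dp": [0,-0.3485,0.125],"yaw": 32},
  {"dp": [0,-0.3485,0.125],"yaw": 32},
  {"dp": [0,-0.3485,0.125],"yaw": 32},
  {"dp": [0,-0.3485,0.125],"yaw": 32},
  {"dp": [0,-0.3485,0.095],"yaw": 32},
  {"dp": [0,-0.3485,0.095],"yaw": 32},
  {"dp": [0,-0.3485,0.095],"yaw": 32},
])

```text
time_s: 11.92
tcp_pos: [0.5168, -0.0432, 0.1707]
eef_rot: [-180.0, 0.2, 16.9]
contact_force: [0.7, 0.9, -0.1]
gripper_width: 0.0097
gripper_force: 40.0
```

Run:
```python
from h import *
import pickle
c=cap('scene');save(c,'s3.png',(270,110,120,110),5)
s=get_state();print(s['tcp_pos'],s['eef_rot'],s['gripper_width'],s['joints'],s['contact_force'])
S=pickle.load(open('scene0.pkl','rb'));T=pickle.load(open('top0.pkl','rb'))
for n,d in(('S',S),('T',T)):
    im=d['image'].astype(int);u0,v0=[int(round(a)) for a in proj(d,[.518,-.0435,.08])]
    W=im[v0-12:v0+13,u0-12:u0+13];sat=W[...,0]-W[...,2]
    v,u=np.nonzero(sat>50);hull=cv2.convexHull(np.stack([u,v],1).astype(np.int32));M=cv2.minAreaRect(hull)
    print(n,len(u),M, ray(d,u0-12+M[0][0],v0-12+M[0][1],.08))
    mk=np.zeros(W.shape[:2],np.uint8);cv2.fillPoly(mk,[hull],1);mk=cv2.erode(mk,np.ones((3,3)))
    w=np.clip(110-sat,0,None)*mk*(W.sum(2)<300);v,u=np.nonzero(w>0)
    if w.sum()>0: a=(w[v,u]*u).sum()/w.sum();b=(w[v,u]*v).sum()/w.sum();print(' hole',len(u),ray(d,u0-12+a,v0-12+b,.08))
```

```text
[ 0.51770433 -0.0430513   0.17176382] [1.79983569e+02 7.75496963e-02 1.69129646e+01] 0.009551016578135839 [ 1.69251760e+01  9.76676694e+00 -2.49352047e+01  1.99469738e-02
 -5.53755832e+01  8.99764549e+01] [0.38088866 0.21328695 0.11802772]
S 158 ((12.0, 8.0), (16.0, 24.0), 90.0) [ 0.51137747 -0.05535833  0.08      ]
T 134 ((12.64999771118164, 11.949999809265137), (11.700427055358887, 12.016654968261719), 71.56504821777344) [ 0.51923885 -0.04421754  0.08      ]
 hole 12 [ 0.51735937 -0.04366872  0.08      ]
```

View pics/s3.png

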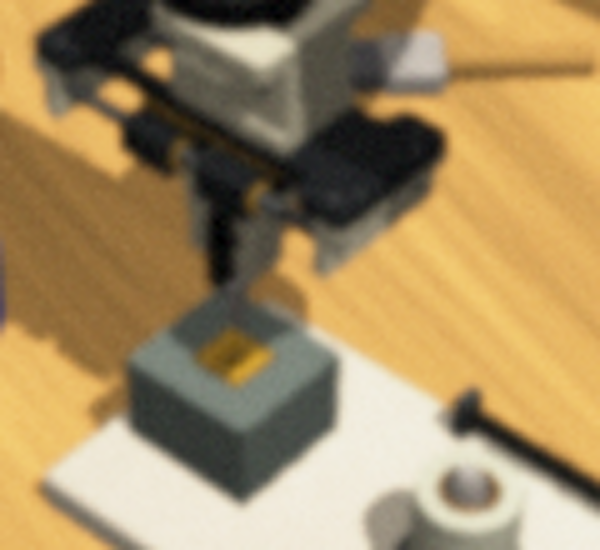

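The blade tip at crop (232,300) stands over the slot at (235,355). I start the insertion.

>>> apply_moves([
  {"dp": [0.0005,-0.0007,-0.008],"yaw": 0},
  {"dp": [0.0005,-0.0007,-0.015],"yaw": 0},
  {"dp": [0.0005,-0.0007,-0.02],"yaw": 0},
  {"dp": [0.0005,-0.0007,-0.025],"yaw": 0},
  {"dp": [0.0005,-0.0007,-0.029],"yaw": 0},
  {"dp": [0.0005,-0.0007,-0.031],"yaw": 0},
  {"dp": [0.0005,-0.0007,-0.031],"yaw": 0},
])

```text
time_s: 12.55
tcp_pos: [0.518, -0.0445, 0.14]
eef_rot: [-180.0, 0.1, 16.8]
contact_force: [0.3, -0.7, -0.3]
gripper_width: 0.0097
gripper_force: 40.0
```

>>> apply_moves([
  {"dp": [0,0,-0.004],"yaw": 0},
  {"dp": [0,0,-0.008],"yaw": 0},
  {"dp": [0,0,-0.012],"yaw": 0},
  {"dp": [0,0,-0.016],"yaw": 0},
  {"dp": [0,0,-0.019],"yaw": 0},
  {"dp": [0,0,-0.022],"yaw": 0},
  {"dp": [0,0,-0.024],"yaw": 0},
  {"dp": [0,0,-0.024],"yaw": 0},
  {"dp": [0,0,-0.024],"yaw": 0},
])

```text
time_s: 13.3
tcp_pos: [0.5188, -0.044, 0.1168]
eef_rot: [-180.0, -0.1, 16.8]
contact_force: [0.4, 2.7, 0.2]
gripper_width: 0.0097
gripper_force: 40.0
```

>>> apply_moves([
  {"dp": [0,0,-0.001],"yaw": 0},
  {"dp": [0,0,-0.002],"yaw": 0},
  {"dp": [0,0,-0.002],"yaw": 0},
  {"dp": [0,0,-0.002],"yaw": 0},
])

```text
time_s: 13.63
tcp_pos: [0.519, -0.044, 0.1163]
eef_rot: [180.0, -0.1, 16.9]
contact_force: [-6.6, 4.5, 19.2]
gripper_width: 0.0097
gripper_force: 40.0
```

Run:
```python
from h import *
c=cap('scene');save(c,'s4.png',(280,130,90,70),8)
s=get_state();print(s['tcp_pos'],s['eef_rot'],s['contact_force'],s['moment'])
P=cloud(c);hsv=cv2.cvtColor(c['image'],cv2.COLOR_RGB2HSV)
```

```text
[ 0.51904731 -0.04401287  0.11627736] [ 1.79979577e+02 -1.20607759e-01  1.68825360e+01] [-6.45869257  4.22530867 19.63604363] [ 1.60368567  2.50337921 -0.0286787 ]
```

View pics/s4.png

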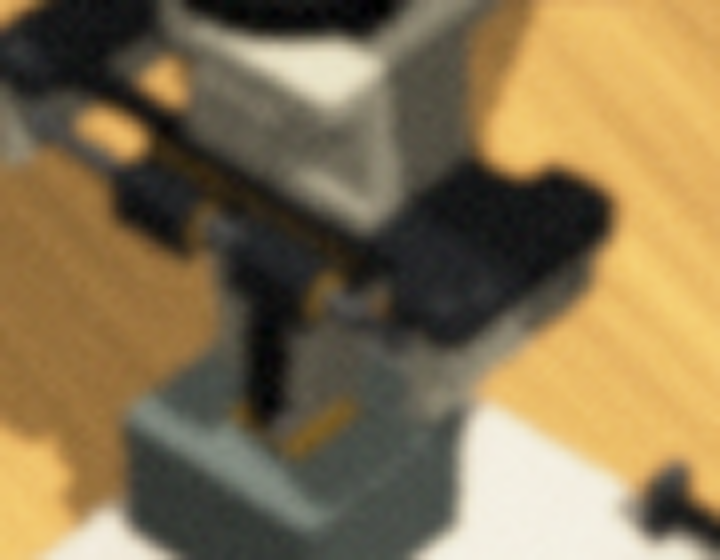

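The collar sits on the brass face (crop (270,430)) with a firm stop at the expected height, so the key is home. Now I turn it.

>>> apply_moves([
  {"dp": [-0.0004,0.0003,0.0002],"yaw": 0},
  {"dp": [-0.0004,0.0003,0.0002],"yaw": -5},
  {"dp": [-0.0004,0.0003,0.0002],"yaw": -10},
  {"dp": [-0.0004,0.0003,0.0002],"yaw": -16},
  {"dp": [-0.0004,0.0003,0.0002],"yaw": -22},
  {"dp": [-0.0004,0.0003,0.0002],"yaw": -28},
  {"dp": [-0.0004,0.0003,0.0002],"yaw": -34},
  {"dp": [-0.0004,0.0003,0.0002],"yaw": -40},
  {"dp": [-0.0004,0.0003,0.0002],"yaw": -46},
  {"dp": [-0.0004,0.0003,0.0002],"yaw": -52},
  {"dp": [-0.0004,0.0003,0.0002],"yaw": -58},
  {"dp": [-0.0004,0.0003,0.0002],"yaw": -64},
  {"dp": [-0.0004,0.0003,0.0002],"yaw": -70},
  {"dp": [-0.0004,0.0003,0.0002],"yaw": -76},
  {"dp": [-0.0004,0.0003,0.0002],"yaw": -82},
  {"dp": [-0.0004,0.0003,0.0002],"yaw": -86},
  {"dp": [-0.0004,0.0003,0.0002],"yaw": -90},
  {"dp": [-0.0004,0.0003,0.0002],"yaw": -90},
], squeeze=55)

```text
time_s: 15.18
tcp_pos: [0.5182, -0.0453, 0.1163]
eef_rot: [-180.0, -0.1, -73.4]
contact_force: [-4.9, -5.6, 17.2]
gripper_width: 0.0099
gripper_force: 55.0
```

Run:
```python
from h import *
s=get_state();print(s['tcp_pos'],s['eef_rot'],s['contact_force'],s['moment'],s['joint_torque'],s['gripper_force'])
```

```text
[ 0.51822005 -0.04529514  0.11630883] [-1.79989716e+02 -1.24857628e-01 -7.33552677e+01] [-4.89837038 -5.58066985 17.18745434] [-1.95630962  1.83537934  0.0782887 ] [  2.72308186 -34.7962296   21.41594231   2.74117403   2.36971378
  -1.30380202] 55.01113772392273
```

>>> apply_moves([
  {"dp": [0,0,0],"yaw": -3},
  {"dp": [0,0,0],"yaw": -6},
  {"dp": [0,0,0],"yaw": -8},
  {"dp": [0,0,0],"yaw": -10},
  {"dp": [0,0,0],"yaw": -10},
  {"dp": [0,0,0],"yaw": -10},
])

```text
time_s: 15.68
tcp_pos: [0.518, -0.0452, 0.1163]
eef_rot: [-180.0, -0.1, -83.1]
contact_force: [-5.4, -4.0, 17.4]
gripper_width: 0.01
gripper_force: 55.0
```

Run:
```python
from h import *
s=get_state();print(s['tcp_pos'],s['eef_rot'],s['contact_force'],s['moment'],s['joint_torque'],s['gripper_force'])
c=cap('scene');save(c,'s5.png',(280,130,90,70),8)
```

```text
[ 0.51804577 -0.04516394  0.11626501] [-1.79984921e+02 -1.10933795e-01 -8.31178882e+01] [-5.4482613  -3.95005765 17.35718845] [-1.5385119   2.11076426  0.10446462] [  2.13974074 -34.52762961  21.52784407   3.11141521   2.5259576
  -0.2006928 ] 55.009676814079285
```

View pics/s5.png

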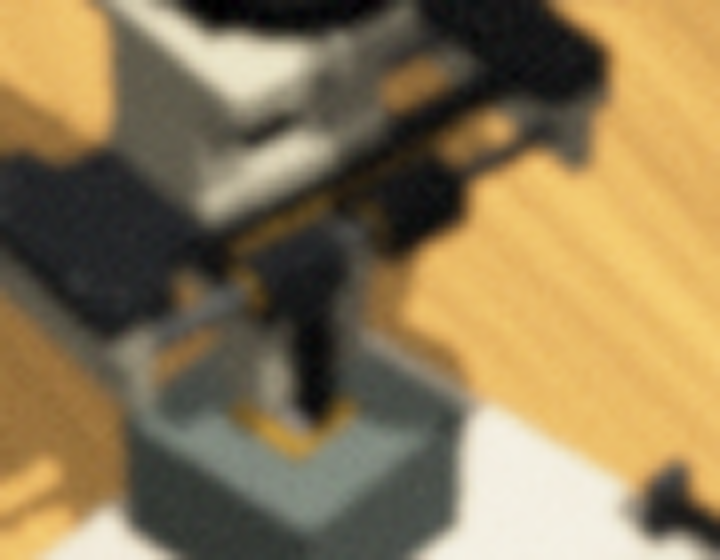

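The key is turned across the slot, with its collar still on the face. I turn a bit further to feel the stop.

>>> apply_moves([
  {"dp": [0,0,0],"yaw": -2},
  {"dp": [0,0,0],"yaw": -4},
  {"dp": [0,0,0],"yaw": -4},
  {"dp": [0,0,0],"yaw": -4},
])

```text
time_s: 16.07
tcp_pos: [0.518, -0.0452, 0.1163]
eef_rot: [-180.0, -0.1, -87.1]
contact_force: [-6.3, -3.7, 18.0]
gripper_width: 0.0101
gripper_force: 55.0
```

Run:
```python
from h import *
s=get_state();print(s['tcp_pos'],s['eef_rot'],s['contact_force'],s['moment'],s['joint_torque'],s['gripper_force'])
```

```text
[ 0.51795044 -0.04519612  0.11625087] [-1.79990861e+02 -1.17552192e-01 -8.70974306e+01] [-6.31041289 -3.70759231 17.97359064] [-1.5935809   2.17309945  0.27353373] [  2.13465974 -34.3866384   21.61750317   2.91523777   2.66366355
  -0.36780009] 55.02616882324219
```

Run:
```python
from h import *
c=cap('scene');P=cloud(c)
m=(np.hypot(P[...,0]-.475,P[...,1]-.1)<.03)&(P[...,2]>.083)&(P[...,2]<.096);q=P[m][:,:2].astype(np.float32);print(m.sum(),np.median(P[m][:,2]),cv2.minEnclosingCircle(q))
print(r.close_job())
```

```text
282 0.09030832365120409 ((0.473954975605011, 0.10172735899686813), 0.027868006378412247)
the job is handed in; nothing more can be done
None
```

The label roll sits down on the spindle's flange, and the key is fully home and held turned at the lock's stop. The job is handed in at about 16 s on the robot's clock; the hand-in gave no verdict.

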